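Sort tagged brackets into pass and reject nests

TASK

On the welding bench, put the bracket with the green tags into the green-rimmed pass nest and the bracket with the red tags into the red-rimmed reject nest. Each must end lying flat on its base on the nest's floor, near the middle, its web in line with the nest's long side. Set them down, do not drop them.

Things in the scene. Friction and masses are not known exactly. Their poses are not given: they have to be found in the camera images.
- green_tag_bracket: Loose steel T-bracket, green tags (passed), 0.5 kg. Base 80 x 60 x 8 mm; upright web along its middle, 70 mm long, 8 mm thick, top 56 mm above the underside. Tags on the base beside the web (46 x 20 mm) and on the web's top edge. Origin: centre of underside; x along the web, y across it, z up. Stands flat on the table in a row with the other tagged bracket and one without tags.
- red_tag_bracket: Loose steel T-bracket, red tags (rejected), 0.5 kg. Base 80 x 60 x 8 mm; upright web along its middle, 70 mm long, 8 mm thick, top 56 mm above the underside. Tags on the base beside the web (46 x 20 mm) and on the web's top edge. Origin: centre of underside; x along the web, y across it, z up. Stands flat on the table in a row with the other tagged bracket and one without tags.
- pass_nest: The pass nest: shallow open tray fixed to the table, aluminium floor, green rim. Outside 128 x 108 mm, inside 112 x 92 mm; floor 6 mm and rim top 18 mm above the table. Origin: centre of its underside, at table height; x along the long side, y along the short, z up. The two nests may swap sides and are turned a little.
- reject_nest: The reject nest: shallow open tray fixed to the table, aluminium floor, red rim. Outside 128 x 108 mm, inside 112 x 92 mm; floor 6 mm and rim top 18 mm above the table. Origin: centre of its underside, at table height; x along the long side, y along the short, z up. The two nests may swap sides and are turned a little.
There are look-alikes about, which are no part of the job. Leave any orange look-alike of the red_tag_bracket alone.

How it is judged:
By the outcome, as a careful person would: the job done as asked, in the order asked, and still so for the second after the job is handed in, with the robot touching nothing.
It also fails if it takes over 56 s, if anything falls off the work surface, if the arm or the gripper's body presses on something with over 40 N, if the wrist force passes 120 N, or if a joint passes its speed limit or range.

ROBOT

A 7-joint arm with a two-finger parallel gripper is mounted at the origin on the work surface. World frame = base frame: x ahead of the robot, y to its left, z up, the work surface at z = 0. Lengths are in m, angles in rad, forces in N, time in s.
With the tool pointing down it reaches from about 0.35 to 0.9 m from the base axis. Payload 8.1 kg.
Tool frame: the origin (TCP) lies at the centre of the arm's flange, where the gripper is bolted on; the fingertips stand 178 mm ahead of it and the grasp point (between the pads) lies 159 mm ahead of it; z points along the fingers, y is the direction in which the jaws open and shut (so a half turn about z gives the same grasp; the last joint's range is limited). The gripper opens to 92 mm and grips with 3 to 60 N. Pads are 19 mm wide; open, the fingers measure 130 mm over their backs; the gripper's body (75 mm by 190 mm) begins 47 mm behind the grasp point.
Start: joints at [-1.411, 0.434, 0.025, 1.573, -0.012, 1.134, -0.075], TCP at [0.162, 0.604, 0.405] pointing down, gripper open.
Joint ranges: [-2.62, 2.62], [-0.44, 2.09], [-1.27, 1.32], [0.08, 2.57], [-1.32, 4.46], [0.12, 2], [-2.74, 2.74]. Speed limits (rad/s): [2.22, 2.22, 3.01, 3.01, 3.14, 3.14, 3.14].

INTERFACE

Orientations are given as a rotation vector (axis times angle).
In Python, from cell import arm gives the robot as it stands. The module is installed in compiled form; this text tells all that it offers.
- The arm moves only by the tool move_arm, never from a script. Its argument "steps" is a list of rows, each a list of 4 numbers: the shift along the tool's x, y, z in mm, then the turn about the tool's z in rad. In form: [[x, y, z, twist], ...]. A call has 1 to 20 rows; each row is the pose to reach, as a shift and turn from the pose commanded when the call began, along the tool's axes at that moment; what a row does not reach only later rows make up. A row lasts 1/8 s, in which the tool goes at most 62.5 mm and 10.7 degrees, less where a joint would pass 70% of its speed; a pose out of reach is approached as far as the arm can. A call with a gripper value outside its range is refused whole. "grip" is the finger opening in mm, from 0 to 91.8, set as the call begins (left out, the last holds). The fingers move at their own pace and stop on an object; "grip_force" is the grip in N (left out, the last holds). Time passes only in rows, so rows that repeat a pose let the fingers close. It gives the time, the measured TCP pose, the force and the opening at its end, in the units of the state.
- arm.observe(): the state, without advancing time (a new reading comes with each control period).
- arm.get_image(name): name is "side" or "top" or "wrist"; returns the picture (400x640x3 uint8, red, green, blue); there is no depth.
- arm.camera_info(name): a dict with "mtx" (3x3 intrinsics, pixels), "dist_coeffs" ([k1, k2, p1, p2, k3] as OpenCV has them; the pictures are not rectified), "pose" (4x4, takes a point from camera to world coordinates); the wrist camera has in their place "T_tool_cam" (4x4, takes a point from camera to tool coordinates, whose origin is the TCP and whose axes are the flange's). Camera axes: x right, y down, z forward; pixel columns grow to the right and rows downward; lengths in m; the calibration is good to about 2 mm. A picture is of the moment at which its call begins: read the wrist's pose just before it. camera_info takes no time and is no camera call.
- arm.sign_off(): hands the job in, once; it reports no verdict.
The state is a dict: "clock": time; "joints": joint angles; "dq": joint speeds; "joint_efforts": joint torques, N m; "position": TCP position; "ee_rot": TCP orientation; "force": force on the tool from outside, world axes, zero at the start; "ft_torque": the same for the moment, N m; "width": opening from 0.0 (shut) to 1.0 (fully open).
Only numpy, scipy, OpenCV 4.12 (cv2) and the standard library are available. Lean on these libraries where they do the work, as an engineer would, in place of code of your own. Each camera call takes 0.05 s, during which the arm holds its last target.

## Working session

There is one attempt and no reset: what is moved stays moved. The work goes in short steps, Python scripts to look and compute and a tool call to move; the robot and the scene stay as the last step left them, time stands still between calls to the robot, and variables do not carry over. Pictures are saved under pics/ and viewed, and the job is handed in when it is done.

Besides the shell and the picture viewer there is one more tool, called after "Emit:" as a command line: name --pt "numbers of a row" for each row, then --argument value for the rest. move_arm: Moves the arm, as the interface text tells. Its arguments: {"type":"object","properties":{"steps":{"type":"array"},"grip":{"type":"number"},"grip_force":{"type":"number"}},"required":["steps"]}

```bash
mkdir -p pics; ls; python3 - <<'E'
from cell import arm
import cv2,json
s=arm.observe()
print(s)
for n in ("top","side"):
    im=arm.get_image(n); cv2.imwrite(f"pics/{n}0.png",im[:,:,::-1])
for n in ("top","side","wrist"): print(n,arm.camera_info(n))
E
```

```text
pics
{'clock': 0.0, 'joints': array([-1.41062519,  0.43522297,  0.02497207,  1.57410506, -0.01158599,
        1.13399154, -0.07503717]), 'dq': array([-2.58753299e-05,  1.00950047e-03, -6.49958657e-05, -1.65219328e-03,
       -9.97020586e-06, -1.24209952e-03, -3.57710668e-04]), 'joint_efforts': array([ 9.13672357e-04, -6.67845511e+01,  9.85954776e-01, -3.14451420e+01,
       -6.03341474e-02,  4.32565960e-02,  1.88435511e-04]), 'position': array([0.1623206 , 0.60331107, 0.40394167]), 'ee_rot': array([-4.11566984e-01, -3.11446385e+00,  2.48390158e-03]), 'force': array([0.82944939, 0.80692587, 0.58605447]), 'ft_torque': array([ 0.04584639,  0.00526901, -0.0360559 ]), 'width': 0.9995124294794189}
top {'mtx': array([[510.57972977,   0.        , 321.04370127],
       [  0.        , 510.57972977, 201.57810407],
       [  0.        ,   0.        ,   1.        ]]), 'dist_coeffs': array([-0.13214986,  0.        ,  0.        ,  0.        ,  0.        ]), 'pose': array([[ 0.00243133, -0.99140653,  0.13079441,  0.36942928],
       [-0.99999175, -0.00283594, -0.00290733,  0.00519448],
       [ 0.00
[... 535 characters left out ...]
50205442,  0.41506704],
       [ 0.        ,  0.        ,  0.        ,  1.        ]])}
wrist {'mtx': array([[296.9395193 ,   0.        , 317.13135181],
       [  0.        , 296.9395193 , 194.1710955 ],
       [  0.        ,   0.        ,   1.        ]]), 'dist_coeffs': array([-0.03968286,  0.        ,  0.        ,  0.        ,  0.        ]), 'T_tool_cam': array([[ 1.57641766e-03, -9.61933040e-01, -2.73280700e-01,
         7.54177956e-02],
       [ 9.99998271e-01,  1.78594526e-03, -5.17946626e-04,
         9.03201449e-04],
       [ 9.86294343e-04, -2.73279411e-01,  9.61934193e-01,
         1.95193434e-02],
       [ 0.00000000e+00,  0.00000000e+00,  0.00000000e+00,
         1.00000000e+00]])}
```

View pics/top0.png

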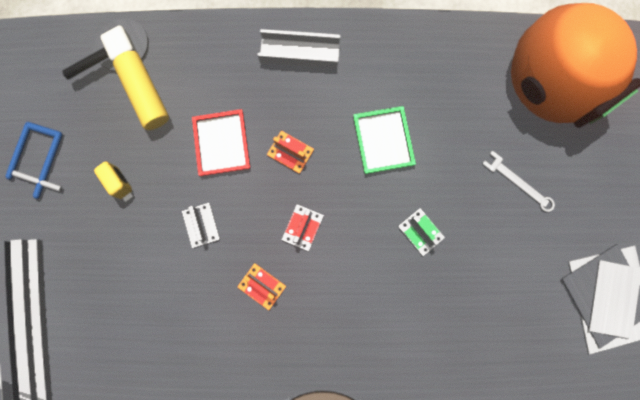

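View pics/side0.png

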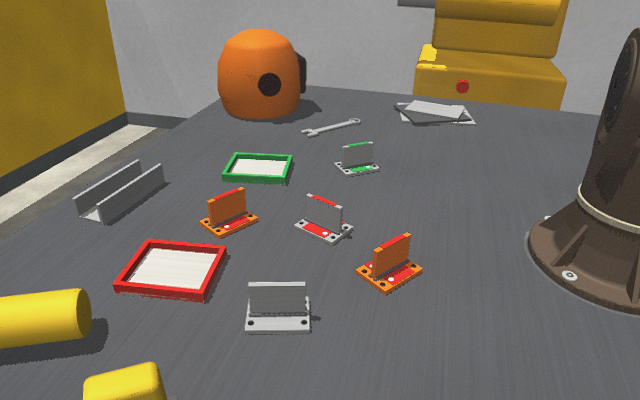

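The top view shows the red nest at (220,143), green nest (384,140), red bracket (303,228) and green bracket (422,232). Orange decoys are at (290,152) and (262,287), and a plain bracket at (200,225). I'll enlarge these areas before measuring.

```bash
cat > h.py <<'E'
import numpy as np,cv2
from scipy.spatial.transform import Rotation as R
def rays(uv,info,T):
    p=cv2.undistortPoints(np.array(uv,float).reshape(-1,1,2),info["mtx"],info["dist_coeffs"]).reshape(-1,2)
    d=np.c_[p,np.ones(len(p))]@T[:3,:3].T
    return T[:3,3],d
def onplane(uv,z,info,T):
    o,d=rays(uv,info,T); return o+d*((z-o[2])/d[:,2])[:,None]
E
python3 - <<'E'
import cv2,numpy as np
from cell import arm
from h import *
im=cv2.imread("pics/top0.png"); info=arm.camera_info("top");T=info["pose"]
hsv=cv2.cvtColor(im,cv2.COLOR_BGR2HSV)
H,S,V=cv2.split(hsv)
masks={'green':((H>45)&(H<80)&(S>110)&(V>60)),'red':(((H<5)|(H>174))&(S>140)&(V>60))}
for k,m in masks.items():
    n,l,st,c=cv2.connectedComponentsWithStats(m.astype(np.uint8))
    for i in range(1,n):
        if st[i,4]<25: continue
        cn=cv2.findContours((l==i).astype(np.uint8),cv2.RETR_EXTERNAL,cv2.CHAIN_APPROX_NONE)[0][0]
        z=0.018 if st[i,4]>300 else 0.008
        P=onplane(cn,z,info,T)[:,:2]*1000
        r=cv2.minAreaRect(P.astype(np.float32))
        print(k,c[i].round(1),st[i,4],"z",z,"rect mm",np.round(r[0],1),np.round(r[1],1),round(r[2],1))
a=cv2.resize(im[195:270,260:460],None,fx=4,fy=4,interpolation=cv2.INTER_CUBIC)
cv2.imwrite("pics/crop0.png",a)
s=arm.observe();print(R.from_rotvec(s['ee_rot']).as_matrix().round(3))
E
```

```text
green [386.  138.2] 533 z 0.018 rect mm [ 638.1 -128.9] [127.3 107.3] 10.4
green [426.7 226.5] 187 z 0.008 rect mm [ 454.6 -218.7] [45.3 21.4] 39.3
green [413.5 235.6] 136 z 0.008 rect mm [ 435.4 -190.8] [38.8 17.3] 39.9
red [219.  140.8] 582 z 0.018 rect mm [631.6 213.6] [128. 107.] 8.8
red [292.6 145. ] 197 z 0.008 rect mm [629.5  64.8] [50.7 25. ] 59.8
red [286.5 159.1] 164 z 0.008 rect mm [598.6  76.9] [42.8 20. ] 63.2
red [297.7 223.7] 234 z 0.008 rect mm [461.7  50.9] [27.7 44.6] 67.4
red [310.6 228.9] 140 z 0.008 rect mm [448.1  24.6] [17.9 40.5] 67.1
red [267.4 280.2] 155 z 0.008 rect mm [347.6 112.9] [40.4 18.3] 54.7
red [257.4 291.3] 266 z 0.008 rect mm [323.9 133.1] [46.2 29.8] 58.1
[[-0.966  0.26  -0.   ]
 [ 0.26   0.966 -0.001]
 [-0.    -0.001 -1.   ]]
```

View pics/crop0.png

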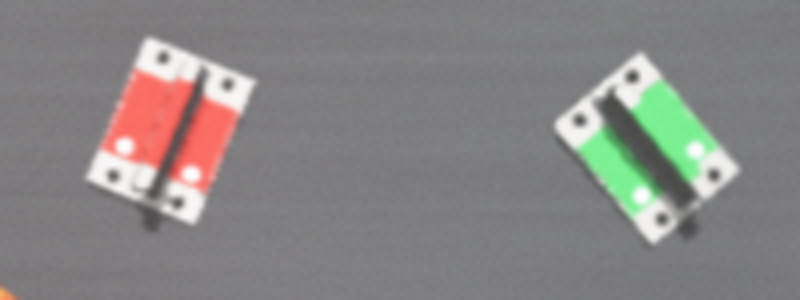

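Crop: both tagged brackets have clear base outlines, with the dark web or its shadow across the middle. I'll fit the base outline at z=8 mm.

```bash
python3 - <<'E'
import cv2,numpy as np
from cell import arm
from h import *
im=cv2.imread("pics/top0.png"); info=arm.camera_info("top");T=info["pose"]
s=4
big=cv2.resize(im,None,fx=s,fy=s,interpolation=cv2.INTER_CUBIC)
mx=big.max(2)
for name,(x0,x1,y0,y1) in {'red':(275,330,198,258),'green':(395,450,200,262)}.items():
    sub=mx[y0*s:y1*s,x0*s:x1*s]
    m=(sub>165).astype(np.uint8)
    n,l,st,c=cv2.connectedComponentsWithStats(m)
    pts=np.argwhere(np.isin(l,[i for i in range(1,n) if st[i,4]>150]))[:,::-1]
    uv=(pts+[x0*s,y0*s]+0.5)/s-0.5
    P=onplane(uv,0.008,info,T)[:,:2]*1000
    r=cv2.minAreaRect(P.astype(np.float32)); 
    b=cv2.boxPoints(r); e=[b[1]-b[0],b[2]-b[1]]; e=max(e,key=np.linalg.norm)
    print(name,np.round(r[0],1),np.round(r[1],1),np.degrees(np.arctan2(e[1],e[0])).round(1))
E
```

```text
red [454.8  40.7] [62.6 81.9] -22.4
green [ 446.2 -205.1] [81.8 61.9] 39.4
```

Emit:
move_arm --pt "-351 -271 0 1.2" --pt "-351 -271 0 1.2" --pt "-351 -271 0 1.2" --pt "-351 -271 0 1.2" --pt "-351 -271 0 1.2" --pt "-351 -271 0 1.2" --pt "-351 -271 0 1.2" --pt "-351 -271 0 1.2" --pt "-484 -707 54 2.19" --pt "-484 -707 54 2.19" --pt "-484 -707 54 2.19" --pt "-484 -707 54 2.19" --pt "-484 -707 54 2.19" --pt "-484 -707 54 2.19" --pt "-484 -707 54 2.19" --pt "-484 -707 54 2.19" --pt "-484 -707 54 2.19" --pt "-484 -707 54 2.19" --pt "-484 -707 54 2.19" --pt "-484 -707 54 2.19" --grip 50

```text
clock: 2.6
position: [0.4463, -0.2039, 0.3508]
ee_rot: [-2.956, -1.063, -0.001]
force: [-0.0, -0.0, -0.1]
width: 0.543
```

```bash
cat >> h.py <<'E'
def state(arm):
    s=arm.observe(); T=np.eye(4);T[:3,:3]=R.from_rotvec(s['ee_rot']).as_matrix();T[:3,3]=s['position']
    print("t",round(s['clock'],2),"pos",(s['position']*1000).round(1),"xang",np.degrees(np.arctan2(T[1,0],T[0,0])).round(2),"tilt",T[:3,2].round(3),"F",s['force'].round(1),"w",round(s['width']*91.8,1),"j7",s['joints'][[0,6]].round(2))
    return s,T
def delta(T,tgt,ang):
    d=T[:3,:3].T@(np.array(tgt)-T[:3,3]*1000)
    a=np.degrees(np.arctan2(T[1,0],T[0,0])); da=(ang-a+90)%180-90
    print("move",d.round(1),"twist",round(-np.radians(da),3))
def wrist(arm,fn):
    s,T=state(arm); im=arm.get_image("wrist"); cv2.imwrite(fn,im[:,:,::-1])
    i=arm.camera_info("wrist"); return im[:,:,::-1].copy(),i,T@i["T_tool_cam"],T
E
python3 - <<'E'
from cell import arm
from h import *
im,i,C,T=wrist(arm,"pics/w1.png")
delta(T,[446.2,-205.1,198],39.4)
E
```

```text
t 2.6 pos [ 446.3 -203.9  350.8] xang 39.57 tilt [ 0.  0. -1.] F [-0.  -0.  -0.1] w 49.9 j7 [-0.29 -0.23]
move [ -0.9   0.9 152.8] twist 0.003
```

View pics/w1.png

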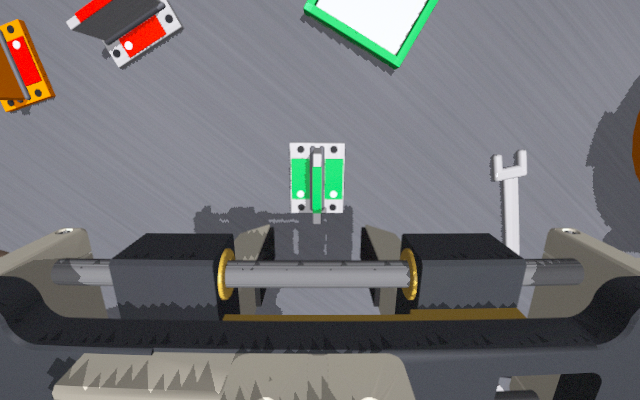

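The wrist view shows the green bracket squarely between the fingers at (317,178), with its web upright in the image. I'll check its position from this view.

```bash
python3 - <<'E'
from cell import arm
from h import *
im=cv2.imread("pics/w1.png");s,T=state(arm);i=arm.camera_info("wrist");C=T@i["T_tool_cam"]
hsv=cv2.cvtColor(im,cv2.COLOR_BGR2HSV);H,S,V=cv2.split(hsv)
m=((H>45)&(H<80)&(S>100)&(V>60)); m[:140]=0;m[216:]=0
n,l,st,c=cv2.connectedComponentsWithStats(m.astype(np.uint8))
for k in range(1,n):
    if st[k,4]<40: continue
    uv=np.argwhere(l==k)[:,::-1]
    for z in (.008,.056):
        P=onplane(uv,z,i,C)[:,:2]*1000; r=cv2.minAreaRect(P.astype(np.float32))
        b=cv2.boxPoints(r); e=max([b[1]-b[0],b[2]-b[1]],key=np.linalg.norm)
        print(c[k].round(),z,np.round(r[0],1),np.round(r[1],1),np.degrees(np.arctan2(e[1],e[0])).round(1))
# base by brightness
g=im.max(2); m=(g>150).astype(np.uint8);m[:138]=0;m[222:]=0;m[:,:280]=0;m[:,355:]=0
n,l,st,c=cv2.connectedComponentsWithStats(m)
k=1+st[1:,4].argmax();uv=np.argwhere(np.isin(l,[k]))[:,::-1]
P=onplane(uv,.008,i,C)[:,:2]*1000;r=cv2.minAreaRect(P.astype(np.float32));print(r)
E
```

```text
t 2.65 pos [ 446.3 -204.1  350.8] xang 39.55 tilt [ 0.  0. -1.] F [-0.2 -0.4  0.1] w 50.1 j7 [-0.29 -0.23]
[300. 177.] 0.008 [ 432.3 -188.9] [44.7 19.9] 39.6
[300. 177.] 0.056 [ 442.7 -183.9] [38. 17.] 39.6
[333. 177.] 0.008 [ 455.6 -217. ] [45.  19.8] 38.7
[333. 177.] 0.056 [ 462.5 -207.9] [38.3 16.8] 38.7
[317. 189.] 0.008 [ 434.  -211.1] [52.6 10.4] 39.7
[317. 189.] 0.056 [ 444.1 -202.8] [44.8  8.8] 39.7
((440.4443664550781, -205.95970153808594), (91.2923583984375, 61.077423095703125), 39.29258728027344)
```

Emit:
move_arm --pt "-1 0 50 0" --pt "-1 0 100 0" --pt "-1 0 130 0" --pt "-1 0 150 0" --pt "-1 0 153 0" --pt "-1 0 153 0"

```text
clock: 3.4
position: [0.4455, -0.2056, 0.1982]
ee_rot: [2.957, 1.061, 0.001]
force: [-0.1, -0.9, 0.1]
width: 0.546
```

Emit:
move_arm --pt "0 0 0 0" --pt "0 0 0 0" --pt "0 0 0 0" --pt "0 0 0 0" --pt "0 0 0 0" --pt "0 0 0 0" --grip 0 --grip_force 40

```text
clock: 4.15
position: [0.4451, -0.2053, 0.1977]
ee_rot: [-2.956, -1.06, 0.0]
force: [-1.5, 2.8, 4.1]
width: 0.082
```

Emit:
move_arm --pt "0 0 -5 0" --pt "0 0 -20 0" --pt "0 0 -60 0" --pt "0 0 -110 0" --pt "0 0 -110 0"

```text
clock: 4.78
position: [0.4462, -0.2065, 0.3112]
ee_rot: [2.954, 1.059, 0.009]
force: [0.7, 1.4, -6.5]
width: 0.086
```

```bash
python3 - <<'E'
from cell import arm
from h import *
im,i,C,T=wrist(arm,"pics/w2.png")
delta(T,[638.1,-128.9,300],10.4)
E
```

```text
t 4.78 pos [ 446.2 -206.5  311.2] xang 39.45 tilt [ 0.006 -0.002 -1.   ] F [ 0.7  1.4 -6.5] w 7.9 j7 [-0.25 -0.16]
move [197.5  61.9  12.3] twist 0.507
```

View pics/w2.png

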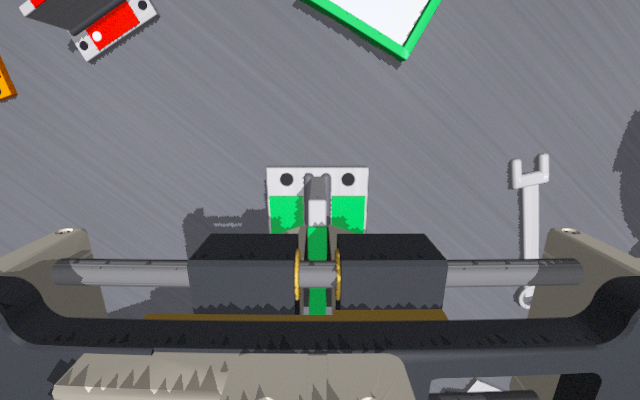

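The green bracket is held (opening 7.9 mm, level), with the base at rows 168–235. I'll carry it to the green nest.

Emit:
move_arm --pt "50 15 5 0.12" --pt "100 31 9 0.25" --pt "150 46 9 0.38" --pt "197 62 9 0.507" --pt "197 62 9 0.507" --pt "197 62 9 0.507" --pt "197 62 9 0.507"

```text
clock: 5.7
position: [0.6355, -0.1292, 0.2981]
ee_rot: [-3.128, -0.283, 0.002]
force: [0.4, -1.1, -4.8]
width: 0.089
```

```bash
python3 - <<'E'
from cell import arm
from h import *
im,i,C,T=wrist(arm,"pics/w3.png")
cv2.imwrite("pics/s3.png",arm.get_image("side")[:,:,::-1])
delta(T,[638.1,-128.9,204.5],10.4)
E
```

```text
t 5.7 pos [ 635.5 -129.2  298.1] xang 10.33 tilt [-0.002  0.    -1.   ] F [ 0.4 -1.1 -4.8] w 8.2 j7 [-0.39 -0.76]
move [ 2.7  0.3 93.6] twist -0.001
```

View pics/w3.png

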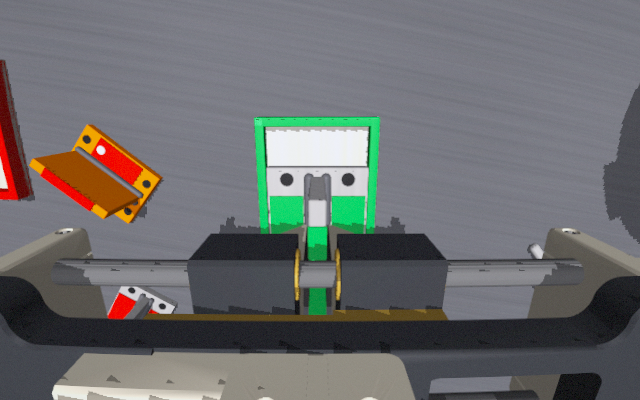

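View pics/s3.png

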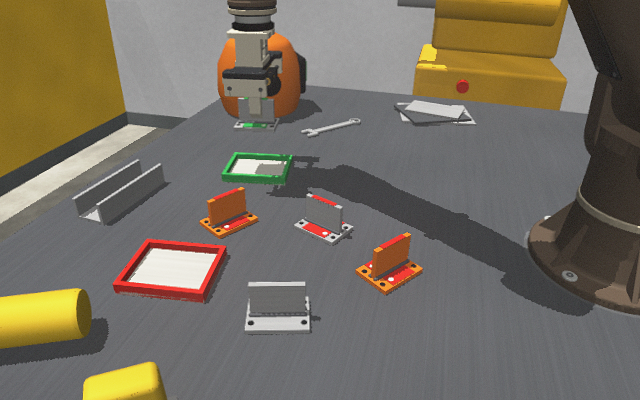

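Wrist view: the bracket is square in the green rim, which spans cols 256–379 with its far edge at row 118. I'll lower it.

Emit:
move_arm --pt "2 0 30 0" --pt "2 0 60 0" --pt "2 0 78 0" --pt "2 0 86 0" --pt "2 0 89 0" --pt "2 0 89 0" --pt "2 0 89 0"

```text
clock: 6.68
position: [0.639, -0.128, 0.2105]
ee_rot: [3.128, 0.285, 0.002]
force: [0.2, 0.9, -5.9]
width: 0.084
```

```bash
python3 - <<'E'
from cell import arm
from h import *
s,T=state(arm)
E
```

```text
t 6.67 pos [ 639.  -128.   210.5] xang 10.41 tilt [ 0.001 -0.    -1.   ] F [ 0.2  0.9 -5.9] w 7.7 j7 [-0.34 -0.7 ]
```

Free at z=210.5 (weight −5 N). I expect contact at about 204.

Emit:
move_arm --pt "0 0 2 0" --pt "0 0 4 0" --pt "0 0 5.5 0" --pt "0 0 5.5 0"

```text
clock: 7.18
position: [0.6387, -0.1278, 0.204]
ee_rot: [-3.129, -0.285, 0.0]
force: [-0.5, 0.1, -5.8]
width: 0.08
```

```bash
python3 - <<'E'
from cell import arm
from h import *
s,T=state(arm)
E
```

```text
t 7.17 pos [ 638.7 -127.8  204. ] xang 10.41 tilt [-0.  0. -1.] F [-0.5  0.1 -5.8] w 7.4 j7 [-0.34 -0.69]
```

Still carrying its weight, so I'll go down in 0.5 mm steps.

Emit:
move_arm --pt "0 0 0.5 0" --pt "0 0 1 0" --pt "0 0 1 0"

```text
clock: 7.55
position: [0.6387, -0.128, 0.2039]
ee_rot: [-3.128, -0.285, -0.001]
force: [-3.4, 2.2, 6.2]
width: 0.08
```

Contact: the vertical force went from −5.8 to +6.2 N. I'll release and retreat.

Emit:
move_arm --pt "0 0 0 0" --pt "0 0 0 0" --pt "0 0 0 0" --pt "0 0 0 0" --grip 40

```text
clock: 8.05
position: [0.6388, -0.1279, 0.2032]
ee_rot: [3.129, 0.285, 0.0]
force: [-0.5, -1.0, 0.4]
width: 0.421
```

Emit:
move_arm --pt "0 0 -15 0" --pt "0 0 -50 0" --pt "0 0 -100 0" --pt "0 0 -146 0" --pt "0 0 -146 0"

```text
clock: 8.68
position: [0.6395, -0.1291, 0.3542]
ee_rot: [3.127, 0.284, 0.011]
force: [0.5, 0.3, -1.0]
width: 0.433
```

```bash
python3 - <<'E'
from cell import arm
from h import *
im,i,C,T=wrist(arm,"pics/w4.png")
delta(T,[454.8,40.7,350],-22.4)
hsv=cv2.cvtColor(im,cv2.COLOR_BGR2HSV);H,S,V=cv2.split(hsv)
m=((H>45)&(H<80)&(S>100)&(V>60)); m[225:]=0
n,l,st,c=cv2.connectedComponentsWithStats(m.astype(np.uint8))
for k in range(1,n):
    if st[k,4]<40: continue
    uv=np.argwhere(l==k)[:,::-1]
    for z in (.014,.018,.062):
        P=onplane(uv,z,i,C)[:,:2]*1000; r=cv2.minAreaRect(P.astype(np.float32))
        b=cv2.boxPoints(r); e=max([b[1]-b[0],b[2]-b[1]],key=np.linalg.norm)
        print(c[k].round(),z,np.round(r[0],1),np.round(r[1],1),np.degrees(np.arctan2(e[1],e[0])).round(1))
E
```

```text
t 8.68 pos [ 639.5 -129.1  354.2] xang 10.38 tilt [ 0.007 -0.001 -1.   ] F [ 0.5  0.3 -1. ] w 39.7 j7 [-0.41 -0.8 ]
move [-151.1 -200.3    2.7] twist 0.572
[316. 159.] 0.014 [ 644.  -125.9] [115.  109.6] 10.5
[316. 159.] 0.018 [ 644.8 -125.8] [113.6 108.3] 10.5
[316. 159.] 0.062 [ 654.  -124.2] [97.8 93.3] 10.5
[299. 179.] 0.014 [ 635.  -108.7] [45.5 20.4] 10.6
[299. 179.] 0.018 [ 636.  -108.8] [45.  20.1] 10.6
[299. 179.] 0.062 [ 646.4 -109.6] [38.7 17.3] 10.6
[332. 179.] 0.014 [ 641.7 -144.9] [45.5 19.8] 10.5
[332. 179.] 0.018 [ 642.5 -144.6] [44.9 19.5] 10.5
[332. 179.] 0.062 [ 652.1 -140.4] [38.7 16.8] 10.5
[315. 191.] 0.014 [ 625.6 -128.3] [53.4 10.1] 10.6
[315. 191.] 0.018 [ 626.7 -128.1] [52.7 10. ] 10.6
[315. 191.] 0.062 [ 638.4 -126.2] [45.4  8.6] 10.6
```

View pics/w4.png

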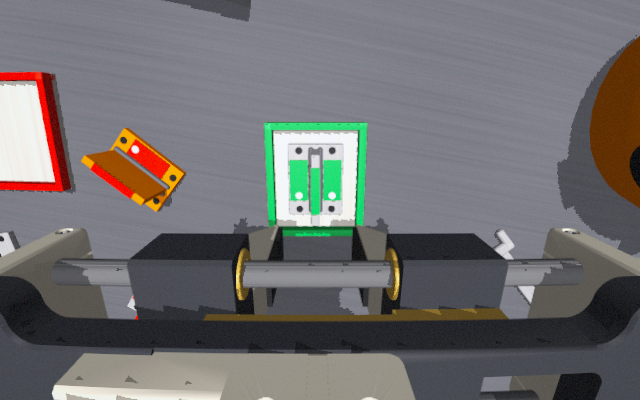

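The green bracket lies centred in the nest, tag midpoint (638,−127), yaw 10.5° against 10.4° for the nest. Now the red bracket.

Emit:
move_arm --pt "-37 -50 2 0.14" --pt "-75 -100 4 0.28" --pt "-113 -150 4 0.43" --pt "-151 -200 4 0.572" --pt "-151 -200 4 0.572" --pt "-151 -200 4 0.572" --pt "-151 -200 4 0.572" --grip 50

```text
clock: 9.6
position: [0.4549, 0.0402, 0.3455]
ee_rot: [3.081, -0.611, 0.002]
force: [-0.3, -0.2, 1.1]
width: 0.541
```

```bash
python3 - <<'E'
from cell import arm
from h import *
im,i,C,T=wrist(arm,"pics/w5.png")
delta(T,[454.8,40.7,198],-22.4)
hsv=cv2.cvtColor(im,cv2.COLOR_BGR2HSV);H,S,V=cv2.split(hsv)
m=(((H<5)|(H>174))&(S>140)&(V>60)); m[225:]=0;m[:,:270]=0;m[:,370:]=0
n,l,st,c=cv2.connectedComponentsWithStats(m.astype(np.uint8))
for k in range(1,n):
    if st[k,4]<40: continue
    uv=np.argwhere(l==k)[:,::-1]
    for z in (.008,.056):
        P=onplane(uv,z,i,C)[:,:2]*1000; r=cv2.minAreaRect(P.astype(np.float32))
        b=cv2.boxPoints(r); e=max([b[1]-b[0],b[2]-b[1]],key=np.linalg.norm)
        print(c[k].round(),z,np.round(r[0],1),np.round(r[1],1),np.degrees(np.arctan2(e[1],e[0])).round(1))
E
```

```text
t 9.6 pos [454.9  40.2 345.5] xang -22.44 tilt [ 0.001 -0.001 -1.   ] F [-0.3 -0.2  1.1] w 49.7 j7 [-1.11 -1.58]
move [ -0.5  -0.5 147.5] twist -0.001
[299. 179.] 0.008 [459.9  60.5] [18.8 44.2] -22.9
[299. 179.] 0.056 [469.4  53.3] [15.9 37.5] -22.9
[332. 179.] 0.008 [445.1  26. ] [18.8 45.3] -22.0
[332. 179.] 0.056 [456.8  24.1] [16.  38.5] -22.0
[315. 192.] 0.008 [440.2  49. ] [ 9.1 52. ] -22.2
[315. 192.] 0.056 [452.6  43.6] [ 7.7 44.2] -22.2
```

View pics/w5.png

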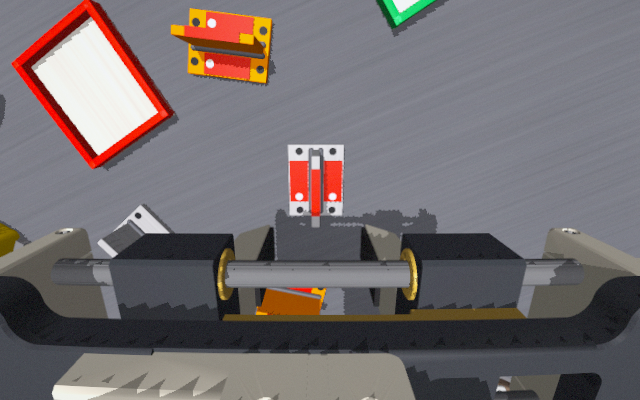

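The red bracket is at (316,179) between the fingers. The wrist tags and top outline agree to about 3 mm, so I split the difference and descend.

Emit:
move_arm --pt "-2 -1 50 0" --pt "-2 -1 100 0" --pt "-2 -1 130 0" --pt "-2 -1 145 0" --pt "-2 -1 148 0" --pt "-2 -1 148 0"

```text
clock: 10.4
position: [0.4532, 0.0423, 0.1975]
ee_rot: [3.081, -0.612, 0.001]
force: [-0.4, -0.2, -0.1]
width: 0.548
```

Emit:
move_arm --pt "0 0 0 0" --pt "0 0 0 0" --pt "0 0 0 0" --pt "0 0 0 0" --pt "0 0 0 0" --pt "0 0 0 0" --grip 0 --grip_force 40

```text
clock: 11.15
position: [0.4526, 0.0433, 0.1973]
ee_rot: [-3.082, 0.609, 0.0]
force: [-0.7, 0.2, 1.9]
width: 0.087
```

Emit:
move_arm --pt "0 0 -5 0" --pt "0 0 -20 0" --pt "0 0 -60 0" --pt "0 0 -105 0" --pt "0 0 -105 0" --pt "0 0 -105 0"

```text
clock: 11.9
position: [0.452, 0.0436, 0.3016]
ee_rot: [-3.082, 0.608, 0.002]
force: [-0.7, 0.6, -5.2]
width: 0.086
```

```bash
python3 - <<'E'
from cell import arm
from h import *
im,i,C,T=wrist(arm,"pics/w6.png")
delta(T,[631.6,213.6,300],8.8)
E
```

```text
t 11.9 pos [452.   43.6 301.6] xang -22.33 tilt [-0.001  0.001 -1.   ] F [-0.7  0.6 -5.2] w 7.9 j7 [-1.03 -1.51]
move [ 101.5 -225.4    1.5] twist -0.543
```

View pics/w6.png

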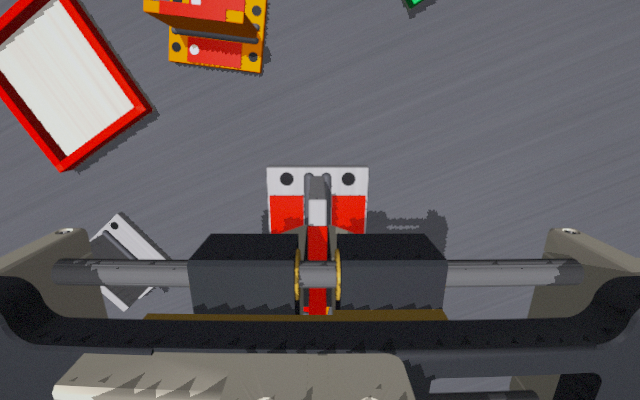

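The red bracket is held level (7.9 mm). I'll carry it to the red nest.

Emit:
move_arm --pt "20 -45 0 -0.11" --pt "40 -90 0 -0.22" --pt "61 -135 0 -0.33" --pt "81 -180 0 -0.44" --pt "101 -225 0 -0.543" --pt "101 -225 0 -0.543" --pt "101 -225 0 -0.543" --pt "101 -225 0 -0.543" --pt "101 -225 0 -0.543"

```text
clock: 13.08
position: [0.6312, 0.2121, 0.3021]
ee_rot: [-3.132, -0.238, 0.001]
force: [0.0, -0.4, -4.5]
width: 0.086
```

```bash
python3 - <<'E'
from cell import arm
from h import *
im,i,C,T=wrist(arm,"pics/w7.png")
delta(T,[631.6,213.6,204.5],8.8)
E
```

```text
t 13.07 pos [631.2 212.1 302.1] xang 8.67 tilt [-0.001  0.    -1.   ] F [ 0.  -0.4 -4.5] w 7.9 j7 [-0.91 -1.31]
move [ 0.7 -1.4 97.6] twist -0.002
```

View pics/w7.png

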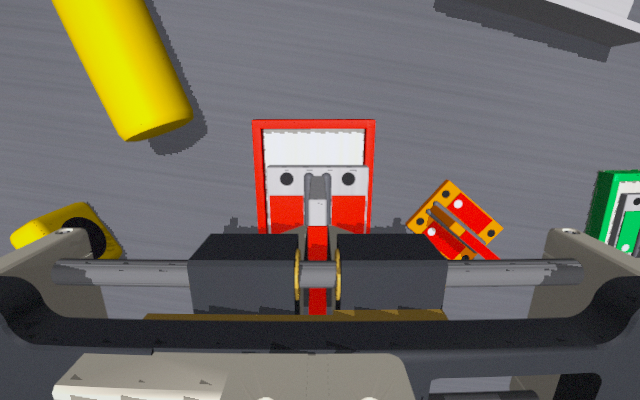

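The bracket is square over the red nest (rim cols 253–375), about 1.5 mm right of centre. I'll correct that and lower.

Emit:
move_arm --pt "0 -1.5 30 0" --pt "0 -1.5 60 0" --pt "0 -1.5 80 0" --pt "0 -1.5 90 0" --pt "0 -1.5 94 0" --pt "0 -1.5 96 0" --pt "0 -1.5 96 0" --pt "0 -1.5 96 0"

```text
clock: 14.12
position: [0.6316, 0.2144, 0.2068]
ee_rot: [-3.132, -0.24, -0.001]
force: [-0.1, 0.5, -5.0]
width: 0.087
```

Emit:
move_arm --pt "0 0 1 0" --pt "0 0 2 0" --pt "0 0 2.5 0" --pt "0 0 2.5 0"

```text
clock: 14.62
position: [0.6314, 0.2143, 0.2036]
ee_rot: [3.132, 0.24, -0.0]
force: [0.5, 0.0, -4.2]
width: 0.084
```

Emit:
move_arm --pt "0 0 0.5 0" --pt "0 0 0.8 0" --pt "0 0 0.8 0"

```text
clock: 15.0
position: [0.6314, 0.2143, 0.2034]
ee_rot: [-3.132, -0.239, -0.0]
force: [-3.4, -0.8, 3.6]
width: 0.084
```

Contact (−4.2 to +3.6 N). Releasing and retreating.

Emit:
move_arm --pt "0 0 0 0" --pt "0 0 0 0" --pt "0 0 0 0" --pt "0 0 0 0" --grip 40

```text
clock: 15.5
position: [0.6314, 0.2143, 0.2029]
ee_rot: [3.132, 0.24, 0.0]
force: [-0.3, 0.4, 0.1]
width: 0.424
```

Emit:
move_arm --pt "0 0 -15 0" --pt "0 0 -50 0" --pt "0 0 -100 0" --pt "0 0 -146 0" --pt "0 0 -146 0" --pt "0 0 -146 0"

```text
clock: 16.25
position: [0.6311, 0.2144, 0.3492]
ee_rot: [-3.132, -0.24, -0.0]
force: [-1.1, 0.0, -0.8]
width: 0.439
```

```bash
python3 - <<'E'
from cell import arm
from h import *
im,i,C,T=wrist(arm,"pics/w8.png")
cv2.imwrite("pics/s8.png",arm.get_image("side")[:,:,::-1])
hsv=cv2.cvtColor(im,cv2.COLOR_BGR2HSV);H,S,V=cv2.split(hsv)
m=(((H<5)|(H>174))&(S>140)&(V>60)); m[225:]=0;m[:,:240]=0;m[:,390:]=0
n,l,st,c=cv2.connectedComponentsWithStats(m.astype(np.uint8))
for k in range(1,n):
    if st[k,4]<40: continue
    uv=np.argwhere(l==k)[:,::-1]
    for z in (.014,.018):
        P=onplane(uv,z,i,C)[:,:2]*1000; r=cv2.minAreaRect(P.astype(np.float32))
        b=cv2.boxPoints(r); e=max([b[1]-b[0],b[2]-b[1]],key=np.linalg.norm)
        print(c[k].round(),z,np.round(r[0],1),np.round(r[1],1),np.degrees(np.arctan2(e[1],e[0])).round(1))
E
```

```text
t 16.25 pos [631.1 214.4 349.2] xang 8.76 tilt [ 0.     0.001 -1.   ] F [-1.1  0.  -0.8] w 40.3 j7 [-0.93 -1.35]
[317. 155.] 0.014 [636.4 217.6] [117.4 109.3] 8.8
[317. 155.] 0.018 [637.2 217.7] [115.9 107.9] 8.8
[300. 176.] 0.014 [628.4 233.9] [44.8 18.8] 8.4
[300. 176.] 0.018 [629.4 233.8] [44.2 18.6] 8.4
[334. 176.] 0.014 [634.1 197.3] [44.7 20. ] 8.9
[334. 176.] 0.018 [635.  197.7] [44.1 19.7] 8.9
[317. 188.] 0.014 [618.9 213.6] [52.5  9.7] 8.6
[317. 188.] 0.018 [619.9 213.8] [51.8  9.6] 8.6
```

View pics/w8.png

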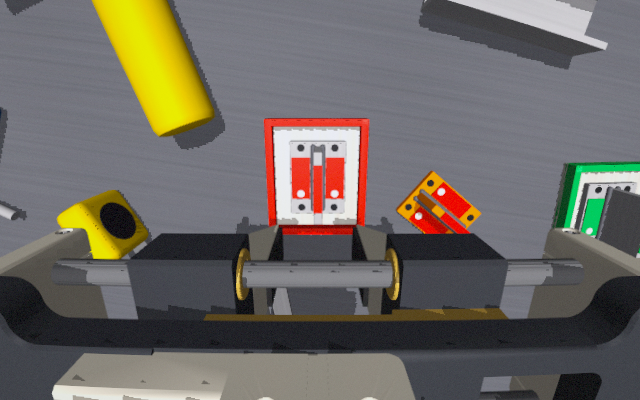

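View pics/s8.png

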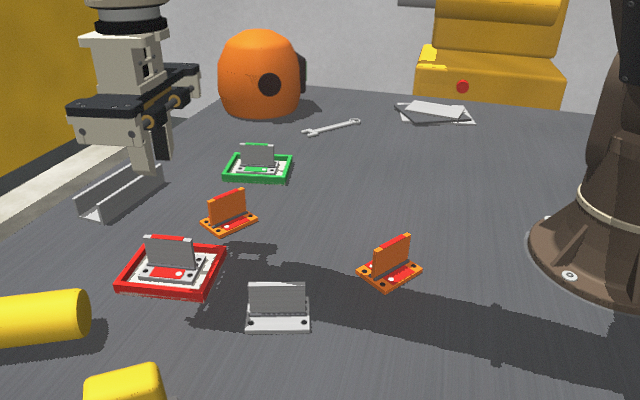

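Both brackets lie flat and centred in their nests, and the arm is clear: wrist view (317,176), side view (170,262) red and (257,163) green. Handing in.

```bash
python3 - <<'E'
from cell import arm
print(arm.sign_off())
E
```

```text
the job is handed in; nothing more can be done
None
```

Both brackets are in their nests: green placed first in the pass nest, then red in the reject nest. I handed the job in at about 16.3 s of the 56 s allowed. Each was set down until the force reading showed contact with the floor, then released.

| Bracket | Bracket centre (mm) | Nest centre (mm) | Web angle | Nest angle |
|---|---|---|---|---|
| Green | (638, −127) | (638, −129) | 10.5° | 10.4° |
| Red | (631, 216) | (632, 214) | 8.4–8.9° | 8.8° |

- **Final pictures:** The last wrist and side pictures show both brackets flat and the orange and plain look-alikes left standing. The gripper is clear at about 0.35 m.
- **Forces:** Force readings stayed under about 7 N. They were read only at the end of each move.
- **Disagreement:** Before the red grasp, the top and wrist cameras differed by about 3–4 mm on the bracket's position. I aimed between the two. No other check failed.

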